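# Find the high spot of a belt pulley on the run-out stand

### The arm

A 6-joint arm with a two-finger parallel gripper is mounted at the origin on a cart in front of the work surface, level with it; the furniture and walls round the work are solid. World frame = base frame: x ahead of the robot, y to its left, z up, the work surface at z = 0. Lengths are in mm, angles in degrees, forces in N, time in s.
With the tool pointing down it reaches from about 300 to 850 mm from the base axis. Payload 4.2 kg.
Tool frame: the origin (TCP) lies at the very end of the fingers, on their centre line; the grasp point (between the pads) lies 19 mm behind it; x points along the fingers, z is the direction in which the jaws open and shut, and the axes are right-handed (so a half turn about x gives the same grasp; the last joint's range is limited). The gripper opens to 91 mm and grips with 3 to 60 N. Pads are 32 mm wide; open, the fingers measure 118 mm over their backs; the gripper's body (76 mm by 178 mm) begins 60 mm behind the grasp point.
Start: joints at [62.739, 18.312, 89.639, -0, 72.044, -1.146], TCP at [253.109, 516.313, 213.976] pointing down, gripper open.
Joint ranges: [-177.97, 177.97], [-48.28, 115.42], [12.27, 149.76], [-77.06, 257.06], [2.81, 150.46], [-146.56, 146.56]. Speed limits (degrees/s): [147.25, 147.25, 180, 180, 180, 180].

### API

Orientations are given as [roll, pitch, yaw] about the fixed x, y, z axes, in that order (R = Rz(yaw) Ry(pitch) Rx(roll)).
In Python, from workcell import state, grab_frame, camera_info, env, search_frame, place_of gives the robot as it stands.
- The arm moves only by the tool drive_tool, never from a script. Its argument "plan" is a list of rows, each a list of 7 numbers: the turn, a rotation vector about the world's x, y, z in degrees, then the shift along the world's x, y, z in mm, then the finger opening in mm, from 0 to 91.2. In form: [[wx, wy, wz, dx, dy, dz, jaw], ...]. A call has 1 to 10 rows; each row is the pose to reach, as a shift and turn from the pose measured when the call began; what a row does not reach only later rows make up. A row lasts 1/8 s, in which the tool goes at most 62.5 mm and 10.7 degrees, less where a joint would pass 70% of its speed; a pose out of reach is approached as far as the arm can. A call with a gripper value outside its range is refused whole. The fingers move at their own pace and stop on an object; "grip_force" is the grip in N (left out, the last holds). Time passes only in rows, so rows that repeat a pose let the fingers close. It gives the time, the measured TCP pose, the force and the opening at its end, in the units of the state.
- state(): the state, without advancing time (a new reading comes with each control period).
- grab_frame(name): name is "scene" or "side" or "wrist"; returns the picture (420x560x3 uint8, red, green, blue); there is no depth.
- camera_info(name): a dict with "intrinsics" (3x3 intrinsics, pixels), "origin" and "orientation" of the camera in the world; the wrist camera has in their place "hand_eye" (4x4, takes a point from camera to tool coordinates, whose origin is the TCP and whose axes are the tool frame's). Camera axes: x right, y down, z forward; pixel columns grow to the right and rows downward; lengths in mm; the calibration is good to about 2 mm. A picture is of the moment at which its call begins: read the wrist's pose just before it. camera_info takes no time and is no camera call.
- env.job_done(): hands the job in, once; it reports no verdict.
Trained networks look in the newest picture that a camera, given by its name, has taken for a name from the list of things; names that differ only in an ending like _2 or _b are one class to them, and where a whole thing is asked for, a point or a joint stands for the part that bears it (a point fixed in the world has none). Each returns a list of dicts, best first, with "p" (0 to 1); they miss things now and then, are a little off and sometimes report something else, mostly with a low value. They report only what shows in the picture. A call takes as long as a camera call.
- search_frame(camera, label): "rect" ([left, top, right, bottom] as shares, 0 to 1, of the picture: columns of its width, rows of its height, round what is visible of it).
- place_of(camera, label): "location" ([column, row] as shares, 0 to 1, of the picture: columns of its width, rows of its height: a listed point, or the origin of a listed thing).
The state is a dict: "time_s": time; "qpos": joint angles; "qvel": joint speeds; "effort": joint torques, N m; "ee_pos": TCP position; "ee_rot": TCP orientation; "force": force on the tool from outside, world axes, zero at the start; "torque": the same for the moment, N m; "gripper_width": finger opening in mm.
Only numpy, scipy, OpenCV 4.12 (cv2) and the standard library are available. Lean on these libraries where they do the work, as an engineer would, in place of code of your own. Each camera call takes 0.05 s, during which the arm holds its last target. There are 200 camera calls.

### The job

Check the belt pulley on the run-out stand: slide the pointer fully home against its stop so that its sprung tip bears on the pulley's belt face, then turn the pulley slowly by its crank handle, feeling for the place where it drags hardest: that is the one high spot passing the pointer. Leave the pulley standing with the middle of the high spot under the pointer and the pointer still home; do not shove the stand about on its rubber feet, and leave the other things on the bench alone.

Things in the scene. Friction and masses are not known exactly. Their poses are not given: they have to be found in the camera images.
- stand: grey steel base plate of the run-out stand, 210 (x) x 355 (y) mm, top 26 mm above the bench. Origin on the pulley's axis at bench height; z up, y points from the pointer to the pulley axis. Its soft rubber feet give sideways by 1 mm per 5 N and spring back; keep the sideways force on the whole stand below 25 N (5 mm).
- spindle (a point): point on the pulley's vertical axis, 80 mm above the bench, at the top of the hub (a small nut stands 3 mm higher there)
- pulley: aluminium double-flanged belt pulley lying flat on a vertical spindle, 180 mm across, top 75 mm above the bench. Turns either way without end; bearing drag of 30 mN m keeps it where it is left. Origin on the axis at bench height; its x axis points to the crank handle (not to the high spot, which is elsewhere every time). Slowly means under 2 rad/s.
- crank_grip (a point): centre of the crank handle: an upright black round handle, 22 mm thick, on the pulley 50 mm from its axis, from 80 to 136 mm above the bench; this point is 110 mm up. It spins freely on its pin, so a hand that does not turn can lead it round the axis.
- pointer: dark steel pointer carriage, 58 x 44 x 36 mm, on two rails on the stand, with a sprung ball-ended steel rod (1.3 N per mm) that points along the stand's +y at the pulley's axis, 55 mm above the bench. Slides along the stand's y with 9 N of friction. Origin: centre of its underside, 38 mm above the bench; axes as the stand's.
- pointer_knob (a point): middle of the upright black knob on the pointer carriage: 20 mm thick, from 74 to 121 mm above the bench; this point is 100 mm up. It is at y = -150 mm in the stand's frame when the pointer is fully home against its rigid stop, and 15 to 45 mm farther out (y = -165 to -195 mm) at the start.
- spanner_10: a small open-ended spanner, 154 x 28 x 9 mm, behind the stand; not part of the job. Origin: centre of its underside
- electrical_tape: a roll of tape, 53 mm across, 19 mm high, left of the stand; not part of the job. Origin: centre of its underside
- wax_tin: a round grey tin, 65 mm across, 28 mm high, at the front right; not part of the job. Origin: centre of its underside
- sanding_block: a wooden sanding block, 62 x 115 x 32 mm, far left; not part of the job. Origin: centre of its underside
- battery_pack: a drill battery, 71 x 98 x 64 mm, behind and right of the stand; not part of the job. Origin: centre of its underside
- contact_point (a point): where the pointer meets the belt face: 80 mm from the axis, 55 mm up, between the flanges (fixed to the stand). The 28 mm high belt face is round but for one smooth bulge, 5 mm high at its middle, 45 degrees long in all, hidden by the flanges. With the pointer home, turning takes about 1.5 N at the crank on the plain part and rises to about 10 N at the crest (5 N once held still).
- pale_block_b: a pale wooden offcut, 120 x 65 x 35 mm, right of the stand; not part of the job. Origin: centre of its underside

How it is judged (in metres and radians):
On the way:
1. the pointer is slid fully home (its knob within 1.5 mm of y = -150 mm in the stand's frame) (y of pointer_knob in the frame of stand above -0.1515 m), for 0.2 s.
At the end, for the whole second after the job is handed in: The pointer is home (knob within 1.5 mm of its home place), the pulley is at rest, and the pointer's sprung tip is pressed by the pulley with more than 5.2 N (0.5 N on the plain face, 6.4 N at the crest): the crest of the bulge is within about 10 degrees of the pointer (y of pointer_knob in the frame of stand above -0.1515 m and contact force between pulley and pointer above 5.2 N and angular speed of pulley below 0.05 rad/s); the robot touches nothing.
It fails at once if the stand is shoved more than 5 mm on its feet (25 N) (distance of spindle from where it was at the start of the episode above 0.005 m).
It fails at once if the pulley is spun faster than 2.5 rad/s (angular speed of pulley above 2.5 rad/s).
It fails at once if one of the six bystanders listed is displaced by more than 30 mm (distance of any of spanner_10, electrical_tape, wax_tin, pale_block_b, sanding_block, battery_pack from where it was at the start of the episode above 0.03 m).
It also fails if it takes over 72 s, if anything falls off the work surface, if the arm or the gripper's body presses on something with over 40 N, if the wrist force passes 120 N, or if a joint passes its speed limit or range.

## Working session

There is one attempt and no reset: what is moved stays moved. The work goes in short steps, Python scripts to look and compute and a tool call to move; the robot and the scene stay as the last step left them, time stands still between calls to the robot, and variables do not carry over. Pictures are saved under pics/ and viewed, about 8 in all and at most 12, crops included, and the job is handed in when it is done.

Besides the shell and the picture viewer there is one more tool, called in YAML: its name, and indented under it one key for each argument. drive_tool: Moves the arm, as the interface text tells. Its arguments: {"type":"object","properties":{"plan":{"type":"array"},"grip_force":{"type":"number"}},"required":["plan"]}

```bash
mkdir -p pics
cat > h.py <<'E'
import numpy as np, cv2
from workcell import *
from scipy.spatial.transform import Rotation as R
def cam(name,s=None):
    c=camera_info(name); K=np.array(c["intrinsics"])
    if name=="wrist":
        s=s or state(); T=np.eye(4); T[:3,:3]=R.from_euler('xyz',s["ee_rot"],degrees=True).as_matrix(); T[:3,3]=s["ee_pos"]
        T=T@np.array(c["hand_eye"]); return K,T[:3,3],T[:3,:3]
    o=np.array(c["orientation"],float)
    Rm=o if o.shape==(3,3) else (R.from_euler('xyz',o,degrees=True).as_matrix())
    return K,np.array(c["origin"],float),Rm
def onplane(name,uv,z,s=None):
    K,o,Rm=cam(name,s); d=Rm@np.linalg.inv(K)@np.array([uv[0]*560,uv[1]*420,1]); return o+d*(z-o[2])/d[2]
def proj(name,p,s=None):
    K,o,Rm=cam(name,s); q=K@(Rm.T@(np.array(p)-o)); return q[:2]/q[2]
E
python3 - <<'E'
from h import *
print(state()); print(camera_info("scene")); print(camera_info("side"));print(camera_info("wrist"))
ims=[]
for n in ("scene","side"):
    im=grab_frame(n); ims.append(im)
    for l,z in (("spindle",80),("crank_grip",110),("pointer_knob",100),("stand",0),("pulley",0),("pointer",38)):
        r=place_of(n,l)[:2]
        print(n,l,[(round(x["p"],2),np.round(x["location"],3),onplane(n,x["location"],z).round(0)) for x in r])
cv2.imwrite("pics/a.png",cv2.cvtColor(cv2.resize(np.vstack(ims),None,fx=.71,fy=.71) if 0 else ims[0],cv2.COLOR_RGB2BGR))
cv2.imwrite("pics/b.png",cv2.cvtColor(ims[1],cv2.COLOR_RGB2BGR))
E
```

```text
{'time_s': 0.0, 'qpos': array([ 6.27387281e+01,  1.83527086e+01,  8.97082284e+01, -5.88366731e-04,
        7.20416488e+01, -1.14712431e+00]), 'qvel': array([ 1.12765863e-02,  8.75996726e-05,  2.70893146e-03,  4.15771184e-02,
       -4.76932533e-03,  1.90088375e-02]), 'effort': array([-2.11392995e-03, -4.12466311e+01, -2.31972992e+01,  7.24141463e-02,
        4.60470014e-02, -1.56354772e-04]), 'ee_pos': array([252.87301272, 515.84542788, 213.09721701]), 'ee_rot': array([ 179.16529302,   89.89741261, -116.94867264]), 'force': array([-0.08419367, -0.25344084, -0.4632282 ]), 'torque': array([-0.02042805,  0.01305708, -0.04139094]), 'gripper_width': 91.17084437477173}
{'intrinsics': array([[406.17981169,   0.        , 275.22204251],
       [  0.        , 406.17981169, 212.79441572],
       [  0.        ,   0.        ,   1.        ]]), 'origin': array([ 225.54009352, -691.19900625,  837.0143066 ]), 'orientation': array([-134.12086443,    0.62596801,  -28.37034195])}
{'intrinsics': array([[523.43225917,   0.        , 283.41641841],
       [  0.        , 523.43225917, 209.04303551],
       [
[... 1058 characters left out ...]
26.,   0.])), (0.53, array([0.469, 0.414]), array([680., 255.,   0.]))]
scene pointer [(0.73, array([0.533, 0.552]), array([629., -58.,  38.])), (0.47, array([0.406, 0.38 ]), array([592., 334.,  38.]))]
side spindle [(0.67, array([0.51 , 0.593]), array([568., 127.,  80.]))]
side crank_grip [(0.51, array([0.485, 0.566]), array([607., 119., 110.]))]
side pointer_knob [(0.88, array([0.48 , 0.498]), array([633., -51., 100.]))]
side stand [(0.68, array([0.502, 0.641]), array([582., 116.,   0.])), (0.64, array([0.481, 0.542]), array([ 639., -101.,    0.]))]
side pulley [(0.62, array([0.512, 0.643]), array([566., 118.,   0.]))]
side pointer [(0.84, array([0.48 , 0.536]), array([636., -58.,  38.]))]
```

View pics/a.png

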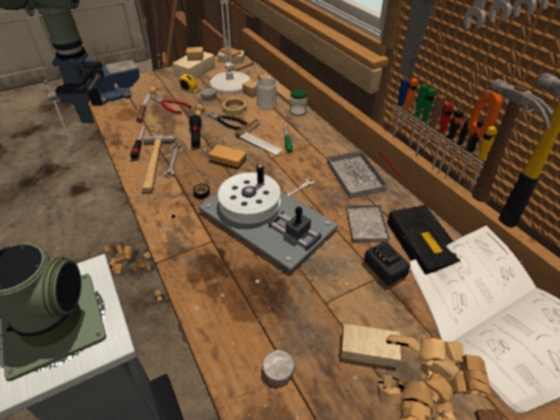

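View pics/b.png

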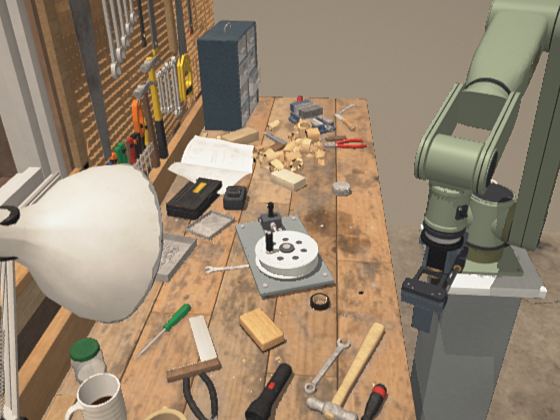

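Scene picture: hub at pixel (250,190), crank at (261,175), knob at (298,213). Side picture: hub (287,247), crank (269,241), knob (270,210). The network results agree with both, and the two cameras agree to about 8 mm. Next I work out the turn needed to line the jaws up with the stand's y axis.

Run:
```python
from h import *
s=state(); M=R.from_euler('xyz',s["ee_rot"],degrees=True).as_matrix(); print(M.round(3))
S=np.array([567.5,124.5]);k=np.array([629,-53]);u=(S-k)/np.linalg.norm(S-k);print(u,np.linalg.norm(S-k))
a=np.degrees(np.arctan2(u[1],u[0])); z=np.degrees(np.arctan2(M[1,2],M[0,2])); print("stand y ang",a,"tool z ang",z, "turn",(a-z+90)%180-90, "x-align",(a-90-z+90)%180-90)
```

```text
[[ 0.    -0.898  0.44 ]
 [ 0.     0.44   0.898]
 [-1.    -0.     0.   ]]
[-0.3273848  0.9448911] 187.85233562561845
stand y ang 109.11012035820191 tool z ang 63.8863607187616 turn 45.22375963944032 x-align -44.77624036055969
```

drive_tool:
  plan:
    - [0,0,5,35,-48,20,91]
    - [0,0,10,70,-96,40,91]
    - [0,0,15,105,-144,60,91]
    - [0,0,20,140,-192,60,91]
    - [0,0,25,175,-240,60,91]
    - [0,0,30,210,-288,60,91]
    - [0,0,35,245,-336,60,91]
    - [0,0,40,280,-384,60,91]
    - [0,0,45,315,-432,60,91]
    - [0,0,45,347,-480,60,91]

```text
time_s: 1.95
ee_pos: [601.2, 34.6, 274.0]
ee_rot: [-62.9, 90.0, 46.0]
force: [0.5, 0.5, 0.6]
gripper_width: 90.9
```

```bash
cat > look.py <<'E'
from h import *
import sys
s=state(); im=grab_frame("wrist")
print(s["time_s"],s["ee_pos"].round(1),s["ee_rot"].round(1),s["force"].round(1),s["qpos"].round(0))
cv2.imwrite("pics/%s.png"%sys.argv[1],cv2.cvtColor(im,cv2.COLOR_RGB2BGR))
for l,z in (("spindle",80),("crank_grip",110),("pointer_knob",100),("pointer",38),("stand",0)):
    print(l,[(round(x["p"],2),(np.array(x["location"])*[560,420]).round(0),onplane("wrist",x["location"],z,s).round(1)) for x in place_of("wrist",l)[:2]])
E
python3 look.py w1
```

```text
1.95 [601.2  34.6 274. ] [-62.9  90.   46. ] [0.5 0.5 0.6] [   2.   19.   80.    0.   81. -107.]
spindle [(0.71, array([349., 183.]), array([571. , 118.2,  80. ])), (0.39, array([ 54., 221.]), array([ 730.9, -203.3,   80. ]))]
crank_grip [(0.52, array([349., 233.]), array([620.7, 131.2, 110. ]))]
pointer_knob [(0.84, array([192., 191.]), array([633.3, -50.8, 100. ]))]
pointer [(0.67, array([202., 178.]), array([631.4, -54.2,  38. ]))]
stand [(0.8, array([336., 172.]), array([571.2, 118.3,   0. ])), (0.68, array([455., 138.]), array([473.8, 256.2,   0. ]))]
```

View pics/w1.png

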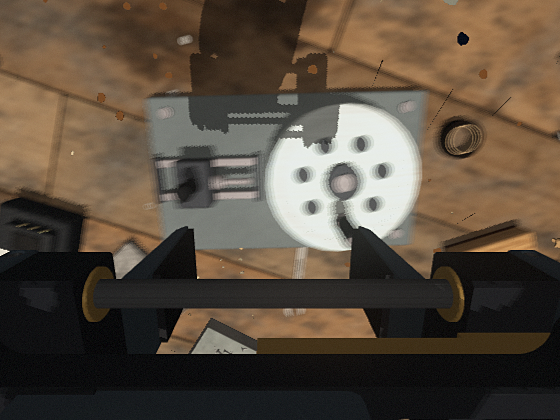

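Wrist picture: hub at about (343,181), knob at about (186,187) and crank at about (345,228). It is slightly blurred, because the arm was still settling. I measure again now that it is still.

drive_tool:
  plan:
    - [0,0,0,0,0,0,91]
    - [0,0,0,0,0,0,91]
    - [0,0,0,0,0,0,91]

```text
time_s: 2.62
ee_pos: [599.3, 37.7, 274.3]
ee_rot: [0.3, 90.0, 109.2]
force: [0.4, 0.2, 0.3]
gripper_width: 91.2
```

```bash
python3 look.py w2
```

```text
2.625 [599.3  37.7 274.3] [  0.3  90.  109.2] [0.4 0.2 0.3] [   2.   19.   80.    0.   81. -107.]
spindle [(0.73, array([344., 185.]), array([572.5, 116.5,  80. ]))]
crank_grip [(0.56, array([348., 234.]), array([620. , 134.2, 110. ]))]
pointer_knob [(0.73, array([191., 191.]), array([632.8, -48.7, 100. ]))]
pointer [(0.69, array([203., 178.]), array([629.3, -49.8,  38. ]))]
stand [(0.98, array([332., 173.]), array([572. , 117.1,   0. ]))]
```

View pics/w2.png

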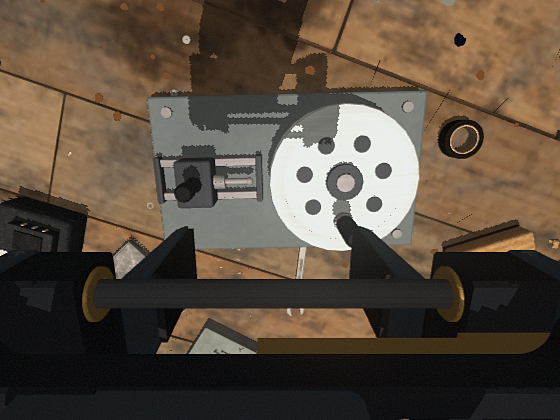

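The sharp picture shows the hub at (346,183), the knob at about (188,188) and the sprung rod at (235,183), aimed at the axis. I put the stand's y at about 110° and the knob at y ≈ -178. I now lower the open jaws around the knob, jaws along the stand's y.

drive_tool:
  plan:
    - [0,0,1,16,-44,0,91]
    - [0,0,1,33,-88,-20,91]
    - [0,0,1,33,-88,-60,91]
    - [0,0,1,33,-88,-100,91]
    - [0,0,1,33,-88,-140,91]
    - [0,0,1,33,-88,-170,91]
    - [0,0,1,33,-88,-188,91]
    - [0,0,1,33,-88,-188,91]

```text
time_s: 3.92
ee_pos: [631.5, -50.8, 84.4]
ee_rot: [57.0, 89.8, 166.9]
force: [0.1, 0.4, -0.3]
gripper_width: 91.1
```

drive_tool:
  plan:
    - [0,0,0,0,0,0,60]
    - [0,0,0,0,0,0,40]
    - [0,0,0,0,0,0,40]
  grip_force: 5

```text
time_s: 4.3
ee_pos: [631.9, -50.9, 85.2]
ee_rot: [52.1, 89.8, 162.0]
force: [-0.1, -0.5, 0.3]
gripper_width: 64.2
```

drive_tool:
  plan:
    - [0,0,0,0,0,0,15]
    - [0,0,0,0,0,0,15]
    - [0,0,0,0,0,0,15]
    - [0,0,0,0,0,0,15]
    - [0,0,0,0,0,0,15]
  grip_force: 5

```text
time_s: 4.92
ee_pos: [632.1, -51.4, 85.2]
ee_rot: [74.0, 89.9, -176.1]
force: [0.8, -2.5, -0.5]
gripper_width: 19.5
```

drive_tool:
  plan:
    - [0,0,0,0,0,0,15]
    - [0,0,0,-1,2.8,0,15]
    - [0,0,0,-2.4,6.6,0,15]
    - [0,0,0,-3.8,10.3,0,15]
    - [0,0,0,-5.2,14.1,0,15]
    - [0,0,0,-6.9,18.8,0,15]
  grip_force: 30

```text
time_s: 5.68
ee_pos: [626.2, -35.1, 85.4]
ee_rot: [162.1, 89.7, -87.9]
force: [2.8, -9.4, -1.4]
gripper_width: 19.3
```

drive_tool:
  plan:
    - [0,0,0,-1,2.8,0,15]
    - [0,0,0,-2,5.6,0,15]
    - [0,0,0,-2.7,7.5,0,15]
    - [0,0,0,-2.7,7.5,0,15]

```text
time_s: 6.18
ee_pos: [624.2, -29.6, 85.4]
ee_rot: [172.5, 89.5, -77.5]
force: [2.9, -8.1, -1.9]
gripper_width: 19.4
```

drive_tool:
  plan:
    - [0,0,0,-1,2.8,0,15]
    - [0,0,0,-2,5.6,0,15]
    - [0,0,0,-2,5.6,0,15]

```text
time_s: 6.55
ee_pos: [622.8, -25.9, 85.4]
ee_rot: [175.7, 89.4, -74.3]
force: [2.4, -8.5, -0.9]
gripper_width: 19.3
```

drive_tool:
  plan:
    - [0,0,0,-1,2.8,0,15]
    - [0,0,0,-1.4,3.8,0,15]
    - [0,0,0,-1.4,3.8,0,15]

```text
time_s: 6.92
ee_pos: [622.1, -24.0, 85.4]
ee_rot: [178.2, 89.2, -71.8]
force: [2.2, -8.8, -1.2]
gripper_width: 19.4
```

drive_tool:
  plan:
    - [0,0,0,-1,2.8,0,15]
    - [0,0,0,-1.7,4.7,0,15]
    - [0,0,0,-1.7,4.7,0,15]

```text
time_s: 7.3
ee_pos: [621.2, -21.5, 85.4]
ee_rot: [179.8, 89.0, -70.2]
force: [3.7, -9.5, -1.8]
gripper_width: 19.7
```

drive_tool:
  plan:
    - [0,0,0,-1,2.8,0,15]
    - [0,0,0,-1.4,3.8,0,15]
    - [0,0,0,-1.4,3.8,0,15]

```text
time_s: 7.68
ee_pos: [621.0, -20.8, 85.5]
ee_rot: [-178.4, 88.6, -68.4]
force: [3.9, -12.5, -2.5]
gripper_width: 19.4
```

drive_tool:
  plan:
    - [0,0,0,-1,2.8,0,15]
    - [0,0,0,-1.7,4.7,0,15]
    - [0,0,0,-1.7,4.7,0,15]

```text
time_s: 8.05
ee_pos: [620.8, -20.3, 85.4]
ee_rot: [-177.7, 88.2, -67.6]
force: [4.9, -15.4, -3.9]
gripper_width: 20.0
```

The last 3 N moved it 0.5 mm, which matches the stiffness of the rubber feet (5 N/mm), so the carriage is on its rigid stop. I release and lift.

drive_tool:
  plan:
    - [0,0,0,0,0,0,19]
    - [0,0,0,0,0,0,40]
    - [0,0,0,0,0,0,60]
    - [0,0,0,0,0,20,80]
    - [0,0,0,0,0,60,91]
    - [0,0,0,0,0,100,91]
    - [0,0,0,0,30,140,91]
    - [0,0,0,0,60,160,91]
    - [0,0,0,-8,60,160,91]
    - [0,0,0,-8,60,160,91]

```text
time_s: 9.3
ee_pos: [611.5, 39.6, 244.7]
ee_rot: [178.4, 88.2, -71.4]
force: [0.9, 0.3, -0.6]
gripper_width: 91.2
```

```bash
python3 look.py w3
python3 - <<'E'
from h import *
for n in ("scene","side"):
    grab_frame(n)
    for l,z in (("spindle",80),("crank_grip",110),("pointer_knob",100)):
        print(n,l,[(round(x["p"],2),onplane(n,x["location"],z).round(0)) for x in place_of(n,l)[:2]])
E
```

```text
9.3 [611.5  39.6 244.7] [178.4  88.2 -71.4] [ 0.9  0.3 -0.6] [   4.   21.   82.   -2.   77. -106.]
spindle [(0.6, array([358., 182.]), array([572.9, 115.8,  80. ]))]
crank_grip [(0.57, array([362., 233.]), array([616.7, 133.2, 110. ]))]
pointer_knob [(0.62, array([218., 182.]), array([620.7, -23. , 100. ]))]
pointer [(0.72, array([229., 173.]), array([621.3, -20.7,  38. ]))]
stand [(0.64, array([345., 166.]), array([568.1, 114.7,   0. ]))]
scene spindle []
scene crank_grip [(0.74, array([524.,  18., 110.]))]
scene pointer_knob [(0.8, array([621., -26., 100.]))]
side spindle [(0.76, array([572., 113.,  80.]))]
side crank_grip [(0.71, array([606., 140., 110.]))]
side pointer_knob [(0.77, array([611., -16., 100.]))]
```

View pics/w3.png

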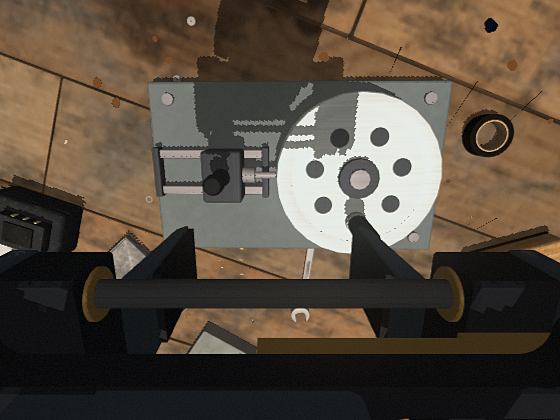

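The picture and networks put the hub at (572.5,116) and the knob at (620.7,-23), which is 147 mm apart, so the pointer is home within error. The crank is at (618,133), a radius of 49 mm, which fits. I go to the crank.

drive_tool:
  plan:
    - [1.7,0.6,0,3,46,-10,91]
    - [1.7,0.6,0,6.5,92.5,-20,91]
    - [1.7,0.6,0,6.5,92.5,-60,91]
    - [1.7,0.6,0,6.5,92.5,-100,80]
    - [1.7,0.6,0,6.5,92.5,-130,70]
    - [1.7,0.6,0,6.5,92.5,-150,60]
    - [1.7,0.6,0,6.5,92.5,-150,50]
    - [1.7,0.6,0,6.5,92.5,-150,40]
    - [1.7,0.6,0,6.5,92.5,-150,30]
    - [1.7,0.6,0,6.5,92.5,-150,18]
  grip_force: 8

```text
time_s: 11.25
ee_pos: [619.7, 132.6, 96.5]
ee_rot: [-76.1, 89.8, 34.0]
force: [-0.3, 1.6, 0.7]
gripper_width: 24.0
```

drive_tool:
  plan:
    - [0,0,0,0,0,0,18]
    - [0,0,0,0,0,0,18]
    - [0,0,0,0,0,0,18]

```text
time_s: 11.62
ee_pos: [619.6, 132.6, 96.5]
ee_rot: [-75.3, 89.8, 34.8]
force: [-0.4, 0.1, -0.9]
gripper_width: 21.7
```

```bash
python3 look.py w4
```

```text
11.625 [619.6 132.6  96.5] [-75.3  89.8  34.8] [-0.4  0.1 -0.9] [ 11.  29.  91.   0.  60. -99.]
spindle [(0.84, array([279., 161.]), array([571.4, 117.6,  80. ]))]
crank_grip [(0.9, array([270., 258.]), array([618.7, 129.7, 110. ]))]
pointer_knob [(0.38, array([271., 257.]), array([622.1, 131.3, 100. ]))]
pointer [(0.93, array([ 71., 151.]), array([620.6, -22.5,  38. ])), (0.71, array([278., 157.]), array([573.6, 118.4,  38. ]))]
stand [(0.84, array([277., 145.]), array([568.8, 116.2,   0. ]))]
```

View pics/w4.png

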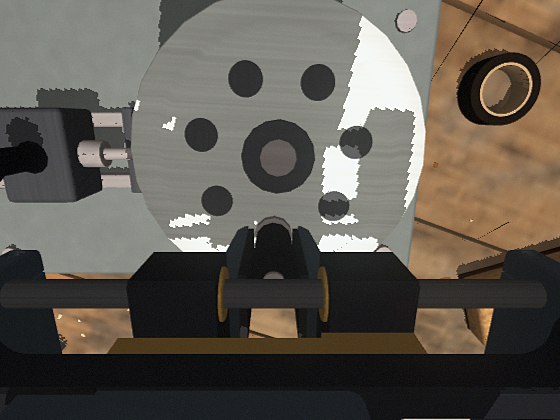

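The handle is gripped (opening 21.7 mm) at (272,230), and the hub is at (278,157). I make a step table for turning the crank.

```bash
cat > tab.py <<'E'
import numpy as np,sys
a0,step,n,rows,dw=map(float,sys.argv[1:6])
for i in range(int(n)):
    a=a0+i*step*rows
    t=np.radians(a+step*np.arange(1,rows+1)); r=50*np.c_[np.cos(t)-np.cos(np.radians(a)),np.sin(t)-np.sin(np.radians(a))]
    print(a,[[0,0,0,round(x,1),round(y,1),0,18] for x,y in r])
E
cat > f.py <<'E'
from h import *
S=np.array([571.4,117.6]); s=state(); d=s["ee_pos"][:2]-S; r=np.linalg.norm(d); e=d/r; t=np.array([-e[1],e[0]]);F=s["force"][:2]
print(s["time_s"],"ang %.1f r %.1f Frad %.1f Ftan %.1f"%(np.degrees(np.arctan2(d[1],d[0])),r,F@e,F@t),s["gripper_width"])
E
python3 tab.py 17 4 18 5 0; python3 f.py
```

```text
17.0 [[0, 0, 0, np.float64(-1.1), np.float64(3.3), 0, 18], [0, 0, 0, np.float64(-2.5), np.float64(6.5), 0, 18], [0, 0, 0, np.float64(-4.1), np.float64(9.6), 0, 18], [0, 0, 0, np.float64(-5.9), np.float64(12.6), 0, 18], [0, 0, 0, np.float64(-7.9), np.float64(15.5), 0, 18]]
37.0 [[0, 0, 0, np.float64(-2.2), np.float64(2.7), 0, 18], [0, 0, 0, np.float64(-4.6), np.float64(5.3), 0, 18], [0, 0, 0, np.float64(-7.1), np.float64(7.6), 0, 18], [0, 0, 0, np.float64(-9.8), np.float64(9.8), 0, 18], [0, 0, 0, np.float64(-12.7), np.float64(11.8), 0, 18]]
57.0 [[0, 0, 0, np.float64(-3.0), np.float64(1.8), 0, 18], [0, 0, 0, np.float64(-6.1), np.float64(3.4), 0, 18], [0, 0, 0, np.float64(-9.3), np.float64(4.7), 0, 18], [0, 0, 0, np.float64(-12.6), np.float64(5.9), 0, 18], [0, 0, 0, np.float64(-16.0), np.float64(6.8), 0, 18]]
77.0 [[0, 0, 0, np.float64(-3.4), np.float64(0.7), 0, 18], [0, 0, 0, np.float64(-6.9), np.float64(1.1), 0, 18], [0, 0, 0, np.float64(-10.4), np.float64(1.3), 0, 18], [0, 0, 0, np.float64(-13.9), np.float64(1.2), 0, 18], [0, 0, 0, np.float64(-17.3), np.float64(0.9), 0, 18]]
97.0 [[
[... 3197 characters left out ...]
np.float64(8.0), np.float64(11.4), 0, 18], [0, 0, 0, np.float64(9.5), np.float64(14.6), 0, 18]]
337.0 [[0, 0, 0, np.float64(1.3), np.float64(3.3), 0, 18], [0, 0, 0, np.float64(2.3), np.float64(6.6), 0, 18], [0, 0, 0, np.float64(3.1), np.float64(10.0), 0, 18], [0, 0, 0, np.float64(3.6), np.float64(13.4), 0, 18], [0, 0, 0, np.float64(3.9), np.float64(16.9), 0, 18]]
357.0 [[0, 0, 0, np.float64(0.1), np.float64(3.5), 0, 18], [0, 0, 0, np.float64(-0.1), np.float64(7.0), 0, 18], [0, 0, 0, np.float64(-0.5), np.float64(10.4), 0, 18], [0, 0, 0, np.float64(-1.2), np.float64(13.9), 0, 18], [0, 0, 0, np.float64(-2.1), np.float64(17.2), 0, 18]]
11.925 ang 17.3 r 50.6 Frad -0.7 Ftan 0.4 21.817593503605416
```

drive_tool:
  plan:
    - [0,0,0,-1.1,3.3,0,18]
    - [0,0,0,-2.5,6.5,0,18]
    - [0,0,0,-4.1,9.6,0,18]
    - [0,0,0,-5.9,12.6,0,18]
    - [0,0,0,-7.9,15.5,0,18]
  grip_force: 15

```text
time_s: 12.55
ee_pos: [611.7, 148.3, 96.5]
ee_rot: [-77.4, 89.8, 32.7]
force: [0.3, -0.4, -0.2]
gripper_width: 21.6
```

drive_tool:
  plan:
    - [0,0,0,-2.2,2.7,0,18]
    - [0,0,0,-4.6,5.3,0,18]
    - [0,0,0,-7.1,7.6,0,18]
    - [0,0,0,-9.8,9.8,0,18]
    - [0,0,0,-12.7,11.8,0,18]

```text
time_s: 13.18
ee_pos: [598.9, 160.3, 96.5]
ee_rot: [-77.8, 89.8, 32.3]
force: [1.4, -1.3, -0.3]
gripper_width: 21.6
```

```bash
python3 f.py
```

```text
13.175 ang 57.2 r 50.8 Frad -0.3 Ftan -1.9 21.603166811043142
```

The arm tracks the circle well, and the drag of about 1.9 N is the plain face. I continue.

drive_tool:
  plan:
    - [0,0,0,-3.0,1.8,0,18]
    - [0,0,0,-6.1,3.4,0,18]
    - [0,0,0,-9.3,4.7,0,18]
    - [0,0,0,-12.6,5.9,0,18]
    - [0,0,0,-16.0,6.8,0,18]

```text
time_s: 13.8
ee_pos: [582.7, 167.1, 96.5]
ee_rot: [-79.0, 89.8, 31.1]
force: [1.4, -0.8, -1.5]
gripper_width: 21.6
```

drive_tool:
  plan:
    - [0,0,0,-3.4,0.7,0,18]
    - [0,0,0,-6.9,1.1,0,18]
    - [0,0,0,-10.4,1.3,0,18]
    - [0,0,0,-13.9,1.2,0,18]
    - [0,0,0,-17.3,0.9,0,18]

```text
time_s: 14.42
ee_pos: [565.2, 168.0, 96.5]
ee_rot: [-80.2, 89.8, 29.9]
force: [1.9, -0.7, -1.1]
gripper_width: 21.1
```

drive_tool:
  plan:
    - [0,0,0,-3.4,-0.5,0,18]
    - [0,0,0,-6.8,-1.3,0,18]
    - [0,0,0,-10.2,-2.4,0,18]
    - [0,0,0,-13.4,-3.6,0,18]
    - [0,0,0,-16.6,-5.1,0,18]

```text
time_s: 15.05
ee_pos: [548.5, 162.8, 96.6]
ee_rot: [-81.6, 89.8, 28.6]
force: [2.6, -0.8, -1.8]
gripper_width: 21.6
```

```bash
python3 f.py
```

```text
15.05 ang 116.8 r 50.7 Frad -1.9 Ftan -2.0 21.55658456107304
```

drive_tool:
  plan:
    - [0,0,0,-3.1,-1.7,0,18]
    - [0,0,0,-6.0,-3.6,0,18]
    - [0,0,0,-8.8,-5.7,0,18]
    - [0,0,0,-11.4,-8.0,0,18]
    - [0,0,0,-13.9,-10.5,0,18]

```text
time_s: 15.68
ee_pos: [534.6, 152.3, 96.6]
ee_rot: [-81.4, 89.7, 28.8]
force: [1.9, -0.8, -2.6]
gripper_width: 21.9
```

drive_tool:
  plan:
    - [0,0,0,-2.3,-2.6,0,18]
    - [0,0,0,-4.4,-5.4,0,18]
    - [0,0,0,-6.3,-8.3,0,18]
    - [0,0,0,-8.0,-11.4,0,18]
    - [0,0,0,-9.5,-14.6,0,18]

```text
time_s: 16.3
ee_pos: [525.1, 137.5, 96.6]
ee_rot: [-80.6, 89.7, 29.5]
force: [3.2, -0.2, -3.3]
gripper_width: 21.3
```

drive_tool:
  plan:
    - [0,0,0,-1.3,-3.3,0,18]
    - [0,0,0,-2.3,-6.6,0,18]
    - [0,0,0,-3.1,-10.0,0,18]
    - [0,0,0,-3.6,-13.4,0,18]
    - [0,0,0,-3.9,-16.9,0,18]

```text
time_s: 16.92
ee_pos: [521.3, 121.4, 96.5]
ee_rot: [-65.9, 89.6, 44.2]
force: [3.7, 5.6, -3.3]
gripper_width: 21.4
```

```bash
python3 f.py
```

```text
16.925 ang 175.7 r 50.3 Frad -3.2 Ftan -5.8 21.379790341963705
```

The force is rising near 175°. From here I take finer steps.

drive_tool:
  plan:
    - [0,0,0,-0.1,-3.5,0,18]
    - [0,0,0,0.1,-7.0,0,18]

```text
time_s: 17.18
ee_pos: [521.3, 115.8, 96.5]
ee_rot: [-49.6, 89.5, 60.4]
force: [2.6, 7.1, -3.3]
gripper_width: 21.8
```

```bash
python3 f.py
```

```text
17.175 ang -177.9 r 50.2 Frad -2.9 Ftan -7.0 21.809615489870183
```

drive_tool:
  plan:
    - [0,0,0,0.4,-3.5,0,18]
    - [0,0,0,1.1,-6.9,0,18]

```text
time_s: 17.42
ee_pos: [521.8, 110.5, 96.5]
ee_rot: [-36.0, 89.4, 74.0]
force: [2.1, 7.8, -3.2]
gripper_width: 21.8
```

```bash
python3 f.py
```

```text
17.425 ang -171.9 r 50.1 Frad -3.2 Ftan -7.5 21.83975741816332
```

drive_tool:
  plan:
    - [0,0,0,0.9,-3.4,0,18]
    - [0,0,0,2.0,-6.7,0,18]

```text
time_s: 17.68
ee_pos: [522.9, 105.4, 96.5]
ee_rot: [-24.7, 89.2, 85.2]
force: [0.8, 7.3, -2.3]
gripper_width: 21.5
```

```bash
python3 f.py
```

```text
17.675 ang -165.9 r 50.0 Frad -2.6 Ftan -6.8 21.467482281083694
```

drive_tool:
  plan:
    - [0,0,0,1.0,-3.4,0,18]
    - [0,0,0,2.2,-6.6,0,18]

```text
time_s: 17.92
ee_pos: [524.3, 100.1, 96.5]
ee_rot: [-18.6, 89.1, 91.2]
force: [1.4, 6.6, -2.0]
gripper_width: 22.1
```

```bash
python3 f.py
```

```text
17.925 ang -159.6 r 50.2 Frad -3.6 Ftan -5.6 22.086175412212047
```

drive_tool:
  plan:
    - [0,0,0,1.3,-3.2,0,18]
    - [0,0,0,2.8,-6.4,0,18]

```text
time_s: 18.18
ee_pos: [526.7, 94.5, 96.5]
ee_rot: [-16.1, 89.0, 93.8]
force: [2.0, 4.5, -2.7]
gripper_width: 21.3
```

```bash
python3 f.py
```

```text
18.175 ang -152.7 r 50.3 Frad -3.8 Ftan -3.1 21.336126308357148
```

drive_tool:
  plan:
    - [0,0,0,1.6,-3.1,0,18]
    - [0,0,0,3.5,-6.0,0,18]

```text
time_s: 18.42
ee_pos: [530.3, 88.5, 96.5]
ee_rot: [-16.7, 89.0, 93.2]
force: [3.0, 2.9, -4.3]
gripper_width: 22.1
```

```bash
python3 f.py
```

```text
18.425 ang -144.7 r 50.3 Frad -4.1 Ftan -0.6 22.107093529299256
```

drive_tool:
  plan:
    - [0,0,0,2.0,-2.9,0,18]
    - [0,0,0,4.1,-5.6,0,18]

```text
time_s: 18.68
ee_pos: [534.7, 82.8, 96.5]
ee_rot: [-17.6, 89.0, 92.3]
force: [2.4, 5.0, -3.8]
gripper_width: 21.3
```

```bash
python3 f.py
```

```text
18.675 ang -136.5 r 50.5 Frad -5.2 Ftan -2.0 21.322728506380635
```

```bash
cat > fit.py <<'E'
import numpy as np; from scipy.optimize import least_squares
def model(p,a,d):
    c,mu,b=p; x=np.clip((a-c)/22.5,-1,1); h=2.5*(1+np.cos(np.pi*x)); hp=-2.5*np.pi/np.radians(22.5)*np.sin(np.pi*x)
    N=.5+1.3*h; return d*(b+1.6*mu*N)+N*hp/50   # resisting force, + opposes +angle
ccw=np.array([[117,2.0],[157,1.1],[175.7,5.8],[182.1,7],[188.1,7.5],[194.1,6.8],[200.4,5.6],[207.3,3.1],[215.3,.6],[223.5,2.0]])
def fit(D,name):
    r=least_squares(lambda p:np.concatenate([model(p,A[:,0],d)-d*A[:,1] for d,A in D]),[193,.7,1]);print(name,r.x,r.fun.round(1))
if __name__=="__main__": fit([(1,ccw)],"ccw")
E
python3 fit.py
```

```text
ccw [190.78750371   0.58194201   1.48513341] [-0.   0.9 -1.6  0.9  1.3 -0.3 -1.7 -0.6  1.4 -0. ]
```

drive_tool:
  plan:
    - [0,0,0,-2.3,2.6,0,18]
    - [0,0,0,-4.4,5.4,0,18]

```text
time_s: 18.92
ee_pos: [530.5, 88.1, 96.5]
ee_rot: [-19.9, 89.0, 90.0]
force: [3.9, 1.2, -4.2]
gripper_width: 21.6
```

```bash
python3 f.py
```

```text
18.925 ang -144.2 r 50.4 Frad -3.9 Ftan 1.3 21.623181488913744
```

drive_tool:
  plan:
    - [0,0,0,-2.0,2.9,0,18]
    - [0,0,0,-3.7,5.9,0,18]

```text
time_s: 19.18
ee_pos: [527.3, 93.4, 96.5]
ee_rot: [-25.0, 89.1, 84.9]
force: [6.3, -2.7, -4.2]
gripper_width: 21.5
```

```bash
python3 f.py
```

```text
19.175 ang -151.2 r 50.3 Frad -4.2 Ftan 5.4 21.48742707155982
```

drive_tool:
  plan:
    - [0,0,0,-1.6,3.1,0,18]
    - [0,0,0,-3.1,6.3,0,18]

```text
time_s: 19.42
ee_pos: [524.9, 98.3, 96.6]
ee_rot: [-34.7, 89.2, 75.3]
force: [7.1, -4.1, -5.8]
gripper_width: 21.6
```

```bash
python3 f.py
```

```text
19.425 ang -157.5 r 50.4 Frad -5.0 Ftan 6.5 21.586106048250656
```

drive_tool:
  plan:
    - [0,0,0,-1.3,3.2,0,18]
    - [0,0,0,-2.4,6.6,0,18]

```text
time_s: 19.68
ee_pos: [523.2, 103.0, 96.6]
ee_rot: [-51.2, 89.4, 58.9]
force: [5.6, -5.6, -5.3]
gripper_width: 21.6
```

```bash
python3 f.py
```

```text
19.675 ang -163.1 r 50.4 Frad -3.7 Ftan 7.0 21.569063105740273
```

drive_tool:
  plan:
    - [0,0,0,-1.0,3.4,0,18]
    - [0,0,0,-1.7,6.8,0,18]

```text
time_s: 19.92
ee_pos: [521.9, 107.7, 96.6]
ee_rot: [-77.1, 89.6, 33.1]
force: [6.7, -6.8, -5.0]
gripper_width: 21.5
```

```bash
python3 f.py
```

```text
19.925 ang -168.7 r 50.5 Frad -5.2 Ftan 8.0 21.511608652183266
```

drive_tool:
  plan:
    - [0,0,0,-0.6,3.4,0,18]
    - [0,0,0,-1.0,6.9,0,18]

```text
time_s: 20.18
ee_pos: [521.0, 112.6, 96.5]
ee_rot: [-111.3, 89.6, -1.0]
force: [5.5, -5.7, -4.0]
gripper_width: 21.4
```

```bash
python3 f.py
```

```text
20.175 ang -174.3 r 50.6 Frad -4.9 Ftan 6.2 21.446821675011304
```

drive_tool:
  plan:
    - [0,0,0,-0.2,3.5,0,18]
    - [0,0,0,-0.2,7.0,0,18]

```text
time_s: 20.42
ee_pos: [520.7, 117.8, 96.5]
ee_rot: [-139.6, 89.6, -29.2]
force: [3.9, -4.2, -3.7]
gripper_width: 21.6
```

```bash
python3 f.py
```

```text
20.425 ang 179.7 r 50.7 Frad -3.9 Ftan 4.2 21.552627144923417
```

drive_tool:
  plan:
    - [0,0,0,0.1,3.5,0,18]
    - [0,0,0,0.5,7.0,0,18]

```text
time_s: 20.68
ee_pos: [521.0, 123.6, 96.5]
ee_rot: [-155.7, 89.5, -45.3]
force: [4.2, -2.5, -3.2]
gripper_width: 21.6
```

```bash
python3 f.py
```

```text
20.675 ang 173.3 r 50.8 Frad -4.5 Ftan 2.0 21.597165950169842
```

drive_tool:
  plan:
    - [0,0,0,0.6,3.4,0,18]
    - [0,0,0,1.5,6.8,0,18]

```text
time_s: 20.92
ee_pos: [522.1, 129.8, 96.5]
ee_rot: [-163.8, 89.5, -53.4]
force: [4.7, -2.0, -3.1]
gripper_width: 21.4
```

```bash
python3 f.py
```

```text
20.925 ang 166.1 r 50.8 Frad -5.0 Ftan 0.8 21.425079069223138
```

```bash
python3 - <<'E'
from fit import *
cw=np.array([[215.8,1.3],[208.8,5.4],[202.5,6.5],[196.9,7.0],[191.3,8.0],[185.7,6.2],[179.7,4.2],[173.3,2.0],[166.1,.8]])
fit([(1,ccw),(-1,cw)],"both"); fit([(-1,cw)],"cw")
g=np.arange(173,216,1.); m=(np.interp(g,ccw[:,0],ccw[:,1])+np.interp(g,cw[::-1,0],cw[::-1,1]))/2
w=np.clip(m-3,0,None); print("centroid",(g*w).sum()/w.sum(), m.round(1))
E
python3 tab.py 166 4 1 6 0
```

```text
both [191.20730569   0.56697411   1.56192494] [ 0.   0.9 -1.8  0.6  1.3 -0.2 -1.6 -0.5  1.4  0.  -0.7  2.4  0.1 -1.7
  0.1  0.8  0.8 -0.3 -1.2]
cw [191.56366196   0.5652836    1.58632206] [-0.7  2.2 -0.2 -1.8  0.2  1.   0.9 -0.3 -1.2]
centroid 191.54535915043257 [3.5 3.8 4.1 4.4 4.7 4.9 5.2 5.5 5.7 6.  6.2 6.4 6.6 6.8 7.  7.2 7.3 7.4
 7.5 7.5 7.3 7.2 7.  6.8 6.6 6.5 6.3 6.2 6.  5.8 5.5 5.3 5.  4.7 4.5 4.2
 3.9 3.5 3.  2.6 2.1 1.7 1.2]
166.0 [[0, 0, 0, np.float64(-0.7), np.float64(-3.4), 0, 18], [0, 0, 0, np.float64(-1.2), np.float64(-6.9), 0, 18], [0, 0, 0, np.float64(-1.5), np.float64(-10.4), 0, 18], [0, 0, 0, np.float64(-1.5), np.float64(-13.8), 0, 18], [0, 0, 0, np.float64(-1.2), np.float64(-17.3), 0, 18], [0, 0, 0, np.float64(-0.7), np.float64(-20.8), 0, 18]]
```

drive_tool:
  plan:
    - [0,0,0,-0.7,-3.4,0,18]
    - [0,0,0,-0.9,-6.9,0,18]
    - [0,0,0,-1.0,-10.4,0,18]
    - [0,0,0,-0.8,-13.8,0,18]
    - [0,0,0,-0.5,-17.3,0,18]
    - [0,0,0,0.1,-20.8,0,18]
    - [0,0,0,0.6,-23,0,18]
    - [0,0,0,0.6,-23,0,18]

```text
time_s: 21.92
ee_pos: [521.9, 108.2, 96.5]
ee_rot: [-156.2, 89.7, -45.8]
force: [2.6, 6.6, -3.8]
gripper_width: 21.6
```

```bash
python3 f.py
```

```text
21.925 ang -169.2 r 50.3 Frad -3.8 Ftan -6.0 21.583119514078373
```

The crank is at 190.8° against an estimated crest at 191.2°. I unload, open and lift away.

drive_tool:
  plan:
    - [0,0,0,0,0,0,21.5]
    - [0,0,0,0,0,0,21.5]
    - [0,0,0,0,0,0,24]
    - [0,0,0,0,0,0,40]
    - [0,0,0,0,0,0,60]
    - [0,0,0,0,0,0,75]
    - [0,0,0,0,0,0,75]
    - [0,0,0,0,0,20,75]
    - [0,0,0,0,0,70,75]
    - [0,0,0,0,0,120,75]

```text
time_s: 23.18
ee_pos: [521.5, 108.1, 217.6]
ee_rot: [-167.8, 89.7, -57.4]
force: [0.6, 0.0, -0.1]
gripper_width: 75.0
```

drive_tool:
  plan:
    - [0,0,0,15,-10,30,80]
    - [0,0,0,30,-20,50,80]
    - [0,0,0,30,-20,50,80]
    - [0,0,0,30,-20,50,80]
    - [0,0,0,30,-20,50,80]

```text
time_s: 23.8
ee_pos: [550.4, 88.3, 266.2]
ee_rot: [161.0, 89.7, -88.7]
force: [-0.7, 0.4, -0.2]
gripper_width: 79.5
```

```bash
python3 look.py w5
```

```text
23.8 [550.4  88.3 266.2] [161.   89.7 -88.7] [-0.7  0.4 -0.2] [   8.   15.   87.   -0.   78. -102.]
spindle [(0.64, array([290., 210.]), array([571. , 115.7,  80. ]))]
crank_grip [(0.97, array([300., 172.]), array([520.7, 105.9, 110. ]))]
pointer_knob [(0.73, array([160., 216.]), array([622.8, -21.7, 100. ]))]
pointer [(0.92, array([177., 202.]), array([622.9, -21.5,  38. ]))]
stand [(0.74, array([288., 197.]), array([573.3, 117.6,   0. ]))]
```

View pics/w5.png

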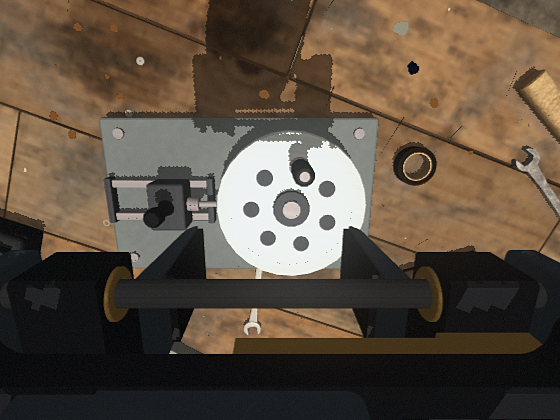

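The final picture shows the crank at (304,174), measured at 191.3°, so it stayed put. The knob is still home and the gripper is clear. I hand in.

```bash
python3 -c "
from workcell import env; print(env.job_done())"
```

```text
the job is handed in; nothing more can be done
None
```

The pointer is home against its stop, and the pulley is standing with the high spot under it, to within a degree or so by my measurements. The job was handed in at about 24 s of the 72 s, and no verdict was reported.

- **Pointer:** I gripped the knob and slid the carriage in until the force reached 16 N. The last 3 N moved it only 0.5 mm, which is the give of the rubber feet, so it was on the rigid stop. After that, the gripper position, corrected for the feet's give, put the knob about 149.7 mm from the axis. The cameras read about 147 mm both before and after cranking, which is within their error but looser than the 1.5 mm tolerance. I am relying on the force evidence for "home".
- **High spot:** I led the crank anticlockwise from 17° to 223°, then back over the bulge to 166°. Drag was about 1–2 N on the plain part. It peaked at 7.5 N at 188° one way and 8.0 N at 191° the other, less than the 10 N expected. A joint fit of both directions put the crest at 191.2°. The fit was rough, with errors up to about 2 N, but two other estimates gave about 191°. I did not turn the remaining part of the circle.
- **Final checks:** I left the crank at 190.8°, and the camera read 191.3° after release, so it did not spring back. The gripper was open and clear. The highest sideways force I read was about 16 N, or about 3 mm of stand movement. I did not come near the other items on the bench, but I did not re-measure where they were.

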